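Change over a spring-jaw find holder and hold it open at the set pointer

ROBOT

A 6-joint arm with a two-finger parallel gripper is mounted at the origin on a cart in front of the work surface, level with it; the furniture and walls round the work are solid. World frame = base frame: x ahead of the robot, y to its left, z up, the work surface at z = 0. Lengths are in m, angles in rad, forces in N, time in s.
With the tool pointing down it reaches from about 0.375 to 0.9 m from the base axis. Payload 3.1 kg.
Tool frame: the origin (TCP) lies between the finger pads; the fingertips stand 8 mm ahead of it and the grasp point (between the pads) lies 11 mm behind it; z points along the fingers, y is the line along which they close (so a half turn about z gives the same grasp; the last joint's range is limited). The gripper opens to 85 mm and grips with 20 to 120 N. Pads are 22 mm wide; open, the fingers measure 114 mm over their backs; the gripper's body (76 mm by 85 mm) begins 54 mm behind the grasp point. The pads swing forward as they close: fully open they stand 13 mm farther back than shut.
Start: joints at [-1.349, 0.527, 1.433, -0, 1.181, -0.178], TCP at [0.243, -0.576, 0.239] pointing down, gripper open.
Joint ranges: [-3.08, 3.08], [-0.75, 2.2], [0.22, 2.44], [-1.43, 4.57], [0, 2.65], [-2.85, 2.85]. Speed limits (rad/s): [2.79, 2.79, 3.14, 3.14, 3.14, 3.14].

INTERFACE

Orientations are given as a unit quaternion [x, y, z, w].
In Python, from station import readout, cams, sign_off gives the robot as it stands.
- The arm moves only by the tool send_rows, never from a script. Its argument "commands" is text: rows parted by semicolons, each of 5 numbers parted by spaces: the finger opening in mm, from 0 to 85.4, then the shift along the tool's x, y, z each as a share of 0.02 m, from -1 to 1, then the turn about the tool's z as a share of 4 degrees, from -1 to 1. In form: grip dx dy dz spin; .... A call has 1 to 20 rows; each row shifts and turns the commanded pose from where the row before left it, along the tool's axes as they then stand; what a row does not reach is not made up. A row lasts 1/12 s, in which the tool goes at most 41.7 mm and 7.16 degrees, less where a joint would pass 70% of its speed; a pose out of reach is approached as far as the arm can. A call with a number of a shift or a turn outside -1 to 1 is refused whole. A call with a gripper value outside its range is refused whole. The fingers move at their own pace and stop on an object; "grip_force" is the grip in N (left out, the last holds). Time passes only in rows, so rows that do not move let the fingers close. It gives the time, the measured TCP pose, the force, the opening and the grip force at its end, in the units of the state.
- readout.sense(): the state, without advancing time (a new reading comes with each control period).
- cams.snapshot(name): name is "scene" or "top"; returns a dict with "pixels" (420x560x3 uint8, red, green, blue), "intrinsics" (3x3 intrinsics, pixels), "eye" and "rotation" of the camera in the world. Camera axes: x right, y down, z forward; pixel columns grow to the right and rows downward; lengths in m; the calibration is good to about 2 mm. A picture is of the moment at which its call begins. There is no depth.
- sign_off(): hands the job in; it is judged then, once.
The state is a dict: "t": time; "q": joint angles; "qd": joint speeds; "tau": joint torques, N m; "tcp_pos": TCP position; "tool_rot": TCP orientation; "force": force on the tool from outside, world axes, zero at the start; "ft_torque": the same for the moment, N m; "finger_gap": opening from 0.0 (shut) to 1.0 (fully open); "gripper_force": force on a finger pad.
Only numpy, scipy, OpenCV 4.12 (cv2) and the standard library are available. Lean on these libraries where they do the work, as an engineer would, in place of code of your own. Each camera call takes 0.05 s, during which the arm holds its last target. There are 200 camera calls.

TASK

The stone in the spring-jaw holder has been drawn: lift it out of the jaws and lower it into the cardboard finds box, letting go of it only once it is down inside the box. Then draw the sliding jaw back, gripped by its knob or carriage, until its index tip stands opposite the tip of the pointer set on the rule, and finish holding it there, so that I can lay in the next find. Leave the pointer as it is set, and the long stone, the brush and the small-finds dish where they lie.

Things in the scene. Friction and masses are not known exactly. Their poses are not given: they have to be found in the camera images.
- holder: Fixed grey bench holder for finds. Origin on the table under the middle of its cork seat (seat top 20 mm up); x is the way the sliding jaw opens, z up. In mm from there: bed x -56..152, y -35..35, 18 high; fixed jaw, rubber face at x -28, block 44 wide, 52 high; end block x 136..150, 48 high; steel rule with 5 mm ticks at y -33..-55, 18 high.
- jaw: Sliding jaw, axes as the holder's. Origin at table height under its rubber face, which looks to -x; at holder x 2 mm when shut (jaws 30 mm apart), 62 mm fully open. Face block 44 wide, 52 high, 18 thick; carriage 50 wide, 44 high to 58 behind the face; then rod and spring. Spring shuts it, damped: 2 N shut, +0.9 N per 10 mm; it shuts by itself once the stone is out or the knob is let go.
- jaw_knob (a point): Middle of the grip of the black upright knob on the sliding jaw: 70 mm above the table, 42 mm behind the jaw's face. Round, about 24 mm across, from 51 to 87 mm above the table; can be pinched from above in any direction (carriage below it 44 mm high; face block 24 mm before the knob's axis 52 mm high).
- jaw_index (a point): Tip of the index on the sliding jaw, over the rule, 25 mm above the table: in the jaw's frame 30 mm behind the face and at y = -45 mm. It moves with the jaw, along the holder's x.
- mark (a point): Tip of the pointer clamped on the rule, as high as the index tip and 2 mm beyond it across the rule, axes as the holder's; its block and thumb screw reach 34 mm above the table. The jaw is at the mark when index tip and pointer tip have the same holder x: 32 to 56 mm of travel from shut, where the spring pulls 5 to 7 N.
- stone: The drawn stone, a rounded grey-brown river stone 55 x 57 x 42 mm, 0.15 to 0.25 kg, on the cork seat, lightly clamped (about 4 N) between the jaws. Origin under its middle. Grip it from above across the holder's y (about 57 mm wide, nothing beside it above the bed) and draw it straight up; with friction and weight that takes about 10 N.
- stone_mid (a point): Middle of that stone, 21 mm above its underside (41 mm above the table while it is in the jaws).
- finds_box: Open cardboard box 190 (x) x 150 (y) x 60 mm high, walls and floor 4 mm, 0.45 kg, loose on the table; three pebbles up to 17 mm high stick in its corners, its middle is empty. Origin under its middle.
- long_stone: Another river stone, longish, 47 x 93 x 39 mm, loose, beyond the holder; bystander.
- brush: Cleaning brush with wooden handle, 168 mm long, loose, left of the holder; bystander.
- find_dish: Small white dish with tiny finds, 80 x 94 x 18 mm, loose, beyond the holder; bystander.

How it is judged:
On the way:
1. the stone lies in the finds box, let go (x of stone_mid in the frame of finds_box between -0.091 and 0.091 m and y of stone_mid in the frame of finds_box between -0.071 and 0.071 m and z of stone_mid in the frame of finds_box between 0 and 0.056 m and linear speed of stone below 0.05 m/s and contact force between the fingers and stone below 0.1 N), for 0.2 s.
At the end, for the whole second after the job is handed in: The program finishes holding: the robot's fingers hold the sliding jaw (at least 1 N) with its index within 4 mm of the pointer along the rule, still; the stone lies in the finds box below its rim, untouched and at rest (all of step 1 and x of jaw_index in the frame of mark between -0.004 and 0.004 m and linear speed of jaw below 0.01 m/s and contact force between the fingers and jaw above 1 N); the arm keeps its last pose, push and grip.
It fails at once if the stone is let go while it is still above the rim of the box, over the box or elsewhere (contact force between the fingers and stone below 0.05 N and horizontal distance between stone_mid and holder above 0.05 m and height (world z) of stone above 0.065 m).
It fails at once if the pointer is shifted by more than 4 mm (distance of mark from where it was at the start of the episode above 0.004 m).
It fails at once if the long stone is moved by more than 15 mm (distance of long_stone from where it was at the start of the episode above 0.015 m).
It fails at once if the brush is moved by more than 15 mm (distance of brush from where it was at the start of the episode above 0.015 m).
It fails at once if the small-finds dish is moved by more than 15 mm (distance of find_dish from where it was at the start of the episode above 0.015 m).
It also fails if it takes over 58 s, if anything falls off the work surface, if the arm or the gripper's body presses on something with over 40 N, if the wrist force passes 120 N, or if a joint passes its speed limit or range.

## Working session

There is one attempt and no reset: what is moved stays moved. The work goes in short steps, Python scripts to look and compute and a tool call to move; the robot and the scene stay as the last step left them, time stands still between calls to the robot, and variables do not carry over. Pictures are saved under pics/ and viewed, at most 10 in all, crops included, and the job is handed in when it is done.

Besides the shell and the picture viewer there is one more tool, called as name(argument=value, ...) on one line, values as JSON. send_rows: Moves the arm, as the interface text tells. Its arguments: {"type":"object","properties":{"commands":{"type":"string"},"grip_force":{"type":"number"}},"required":["commands"]}

```bash
mkdir -p pics; ls
python3 - <<'E'
from station import readout,cams
import cv2,numpy as np,json
s=readout.sense(); print({k:np.round(v,3).tolist() for k,v in s.items()})
for n in("scene","top"):
    d=cams.snapshot(n); cv2.imwrite(f"pics/{n}0.png",cv2.cvtColor(d["pixels"],cv2.COLOR_RGB2BGR))
    json.dump({k:np.array(d[k]).tolist() for k in("intrinsics","eye","rotation")},open(f"{n}.json","w"))
    print(n,d["intrinsics"],d["eye"],d["rotation"])
E
```

```text
pics
{'t': 0.0, 'q': [-1.35, 0.528, 1.434, -0.0, 1.181, -0.178], 'qd': [0.001, 0.001, -0.001, -0.0, -0.0, -0.0], 'tau': [0.0, -44.235, -17.803, -0.0, 0.008, -0.0], 'tcp_pos': [0.243, -0.575, 0.238], 'tool_rot': [0.98, 0.199, -0.0, -0.001], 'force': [-0.29, 0.755, 0.515], 'ft_torque': [0.028, 0.016, -0.09], 'gripper_force': 0.0, 'finger_gap': 1.0}
scene [[464.08025095   0.         273.65160512]
 [  0.         464.08025095 209.29475602]
 [  0.           0.           1.        ]] [-0.35640938  0.45764345  0.68676721] [-0.46377781  0.7282025  -0.42985368  0.26430488]
top [[407.67803512   0.         281.50701395]
 [  0.         407.67803512 206.2305554 ]
 [  0.           0.           1.        ]] [0.53371049 0.00787744 1.17313811] [-0.70450089  0.70909878 -0.02362521  0.01729937]
```

View pics/top0.png

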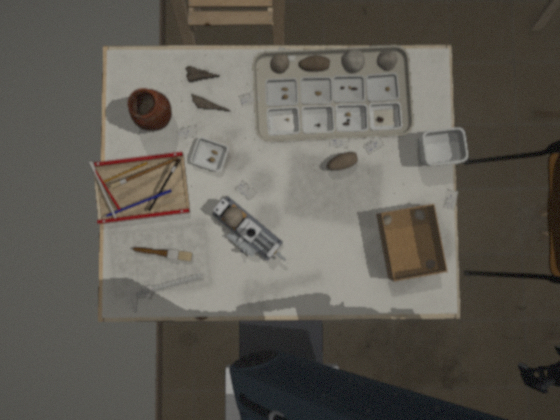

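View pics/scene0.png

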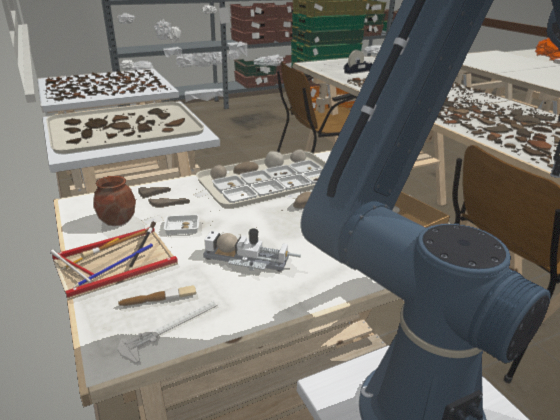

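The top view shows the holder at about (247,229), with the stone near (233,215), the knob near (251,232) and the box near (411,242). The scene view shows the holder at about (248,250) and the box hidden behind the arm. I'll enlarge the holder in both views.

Run:
```python
import cv2,numpy as np
a=cv2.imread("pics/top0.png")[185:275,195:300]; b=cv2.imread("pics/scene0.png")[220:280,195:305]
a=cv2.convertScaleAbs(a,alpha=1.5)
cv2.imwrite("pics/c1.png",cv2.resize(a,None,fx=6.5,fy=6.5,interpolation=cv2.INTER_CUBIC))
cv2.imwrite("pics/c2.png",cv2.resize(b,None,fx=7,fy=7,interpolation=cv2.INTER_CUBIC))
```

```text
(no output)
```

View pics/c1.png

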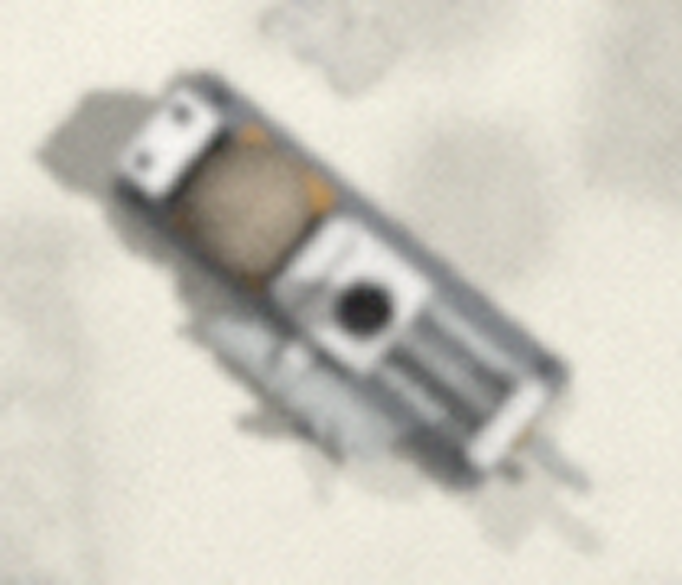

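View pics/c2.png

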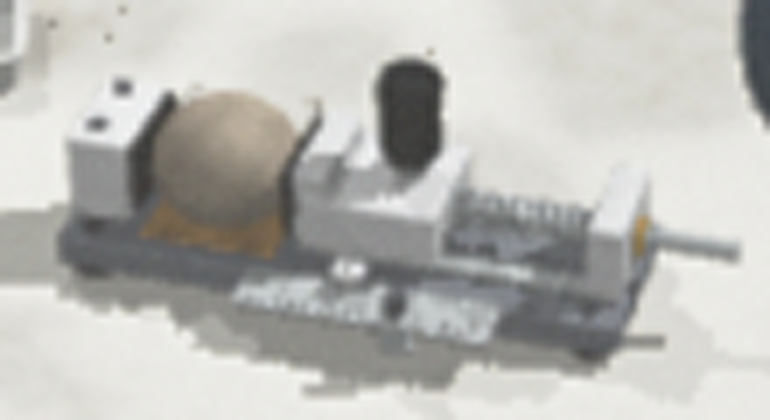

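The top crop shows the jaw tops, the knob top at crop (363,308), and the end block at (510,422). In the scene crop the white index is at about (350,268) and a dark screw on the rule at about (397,305). I'll fit the holder pose from these.

```bash
cat > h.py <<'E'
import json,numpy as np
from scipy.spatial.transform import Rotation as R
from scipy.optimize import least_squares
C={n:json.load(open(f"{n}.json")) for n in("top","scene")}
def proj(n,p):
    c=C[n]; v=R.from_quat(c["rotation"]).inv().apply(np.atleast_2d(p)-c["eye"])@np.array(c["intrinsics"]).T
    return v[:,:2]/v[:,2:]
def ray(n,px,z):
    c=C[n]; d=R.from_quat(c["rotation"]).apply(np.linalg.solve(c["intrinsics"],[*px,1])); e=np.array(c["eye"])
    return e+d*(z-e[2])/d[2]
c1=lambda u,v:(195+u/6.5,185+v/6.5)
c2=lambda u,v:(195+u/7,220+v/7)
def H(P,pts):
    x,y,a=P[:3]; return R.from_euler("z",a).apply(np.atleast_2d(pts))+[x,y,0]
E
cat > fit.py <<'E'
from h import *
obs=[("top",c1(510,422),(143,0,48),0),("top",c1(363,308),(42,0,87),1),("top",c1(250,212),(-.5,0,55),0),
("top",c1(570,370),(152,35,18),0),("top",c1(460,490),(152,-35,18),0),
("scene",c2(410,72),(42,0,87),1),("scene",c2(132,150),(-31,-22,52),0),("scene",c2(170,93),(-31,22,52),0),("scene",c2(225,160),(-.5,0,41),0),
("scene",c2(65,228),(-56,-35,18),0),("top",c1(428,295),(58,25,44),1),("top",c1(372,370),(58,-25,44),1)]
def f(P):
    r=[]
    for n,px,p,j in obs:
        p=np.array(p)/1000.; p[0]+=P[3]*j
        r.append((proj(n,H(P,p))[0]-px))
    return np.array(r)
s=least_squares(lambda P:f(P).ravel(),[.48,.1,-2.2,.027],loss="soft_l1")
P=s.x; print(P.round(4),np.degrees(P[2])); print(f(P).round(1).tolist())
np.save("P.npy",P)
inv=lambda w:R.from_euler("z",-P[2]).apply(w-np.array([P[0],P[1],0]))*1000
for n,px,z in[("scene",c2(350,268),.025),("scene",c2(397,305),.034),("scene",c2(397,320),.025),("top",c1(295,352),.025),("top",c1(260,422),.034)]: print(n,inv(ray(n,px,z)).round(1))
print("rule in c1",[(((proj("top",H(P,np.array([x,y,25])/1000))[0]-[195,185])*6.5).round(),((proj("scene",H(P,np.array([x,y,25])/1000))[0]-[195,220])*7).round()) for x,y in((57,-45),(64,-47),(88,-47))])
b=np.array([ray("top",p,.06) for p in((378,208),(437,205),(446,270),(387,279))]);print("box",b.round(3).tolist(),b.mean(0))
print("stone",H(P,[-.0005,0,.041]))
E
python3 fit.py
```

```text
[ 0.5696  0.1323 -2.2612  0.0248] -129.55779457877247
[[-0.6, 0.1], [-0.3, 0.2], [-1.2, -0.7], [0.6, -0.1], [1.9, 0.8], [0.3, -0.0], [-0.3, -0.2], [0.3, -1.2], [1.2, -0.8], [-1.3, 1.4], [0.9, -1.3], [-2.0, 1.2]]
scene [ 53.8 -34.6  25. ]
scene [ 79.3 -63.   34. ]
scene [ 78.2 -59.5  25. ]
top [ 53.6 -35.1  25. ]
top [ 61.5 -66.9  34. ]
rule in c1 [(array([287., 375.]), array([350., 286.])), (array([296., 389.]), array([368., 293.])), (array([339., 424.]), array([435., 304.]))]
box [[0.592, -0.267, 0.06], [0.599, -0.429, 0.06], [0.422, -0.449, 0.06], [0.399, -0.287, 0.06]] [ 0.50271199 -0.35789368  0.06      ]
stone [[0.56995515 0.13270542 0.041     ]]
```

send_rows(commands="85 0 0 0 -1;85 0 0 0 -1;85 0 0 0 -1;85 0 0 0 -1;85 0 0 0 -1;85 0 0 0 -1;85 0 0 0 -0.87;85 1 -0.26 0 0;85 1 -0.26 0 0;85 1 -0.26 0 0;85 1 -0.26 0 0;85 1 -0.26 0 0;85 1 -0.26 0 0;85 1 -0.26 0 0;85 1 -0.26 0 0;85 1 -0.26 0 0;85 1 -0.26 0 0;85 1 -0.26 0 0;85 1 -0.26 0 0;85 1 -0.26 0 0", grip_force=50)

```text
t: 1.77
tcp_pos: [0.3571, -0.331, 0.239]
tool_rot: [0.905, 0.426, -0.0, -0.0]
force: [0.5, -0.0, 0.1]
finger_gap: 0.992
gripper_force: 0.0
```

send_rows(commands="85 1 -0.26 0 0;85 1 -0.26 0 0;85 1 -0.26 0 0;85 1 -0.26 0 0;85 1 -0.26 0 0;85 1 -0.26 0 0;85 1 -0.26 0 0;85 1 -0.26 0 0;85 1 -0.26 0 0;85 1 -0.26 0 0;85 1 -0.26 0 0;85 1 -0.26 0 0;85 1 -0.26 0 0;85 1 -0.26 0 0;85 1 -0.26 0 0;85 1 -0.26 0 0;85 1 -0.26 0 0;85 1 -0.26 0 0;85 1 -0.26 0 0;85 1 -0.26 0 0")

```text
t: 3.43
tcp_pos: [0.5319, 0.0432, 0.2389]
tool_rot: [0.905, 0.426, -0.0, -0.0]
force: [0.4, 0.8, 0.2]
finger_gap: 0.995
gripper_force: 0.0
```

```bash
cat >> h.py <<'E'
def rel(target,yaw,s):
    """remaining move in row shares (dx,dy,dz,spin) to world TCP target with tool-x yaw (deg)"""
    r=R.from_quat(s["tool_rot"]); d=r.inv().apply(np.array(target)-s["tcp_pos"])/.02
    X=r.apply([1,0,0]); cur=np.degrees(np.arctan2(X[1],X[0]))
    return s["t"],np.round(s["tcp_pos"],4),d.round(2),"spin",round(-((yaw-cur+180)%360-180)/4,2),"F",np.round(s["force"],1),"gap",s["finger_gap"],s["gripper_force"]
E
python3 -c "
from h import *
from station import readout
print(rel([.570,.1327,.032],50.44,readout.sense()))"
```

```text
(3.4333, array([0.5319, 0.0432, 0.2389]), array([ 4.67, -1.38, 10.35]), 'spin', np.float64(-0.01), 'F', array([0.4, 0.8, 0.2]), 'gap', 0.9947705769337701, 0.0)
```

send_rows(commands="85 1 -0.28 0 0;85 1 -0.28 0 0;85 1 -0.28 0 0;85 1 -0.28 0 0;85 0 0 1 0;85 0 0 1 0;85 0 0 1 0;85 0 0 1 0;85 0 0 1 0;85 0 0 1 0;85 0 0 0 0;85 0 0 0 0")

```text
t: 4.43
tcp_pos: [0.5647, 0.1181, 0.1182]
tool_rot: [0.905, 0.426, -0.002, -0.001]
force: [0.4, 0.4, 0.3]
finger_gap: 0.996
gripper_force: 0.0
```

```bash
python3 -c "
from h import *
from station import readout,cams
import cv2
print(rel([.570,.1327,.032],50.44,readout.sense()))
a=cams.snapshot('top')['pixels'][160:275,185:320,::-1];b=cams.snapshot('scene')['pixels'][165:280,185:320,::-1]
cv2.imwrite('pics/m1.png',cv2.resize(np.hstack([cv2.convertScaleAbs(a,alpha=1.5),b]),None,fx=2.95,fy=2.95,interpolation=2))"
```

```text
(4.4333, array([0.5647, 0.1181, 0.1182]), array([ 0.74, -0.25,  4.31]), 'spin', np.float64(-0.01), 'F', array([0.4, 0.4, 0.3]), 'gap', 0.9955601807847516, 0.0)
```

View pics/m1.png

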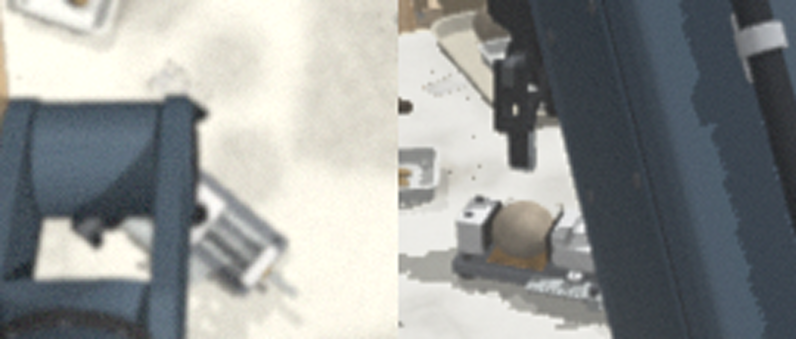

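The tool stands centred above the stone, with its lower finger at about (520,160). The arm hides the jaw in both views, so the mark will have to come from the first pictures. Now I'll lower and grip.

send_rows(commands="85 0.74 -0.25 0.6 0;85 0 0 1 0;85 0 0 1 0;85 0 0 1 0;85 0 0 0.7 0;85 0 0 0 0;57 0 0 0 0;50 0 0 0 0;45 0 0 0 0;45 0 0 0 0;45 0 0 0 0;45 0 0 0 0;45 0 0 0 0;45 0 0 0 0", grip_force=50)

```text
t: 5.7
tcp_pos: [0.5729, 0.1325, 0.0359]
tool_rot: [0.905, 0.426, 0.002, 0.001]
force: [-0.2, -1.1, 4.5]
finger_gap: 0.614
gripper_force: 51.2
```

send_rows(commands="70 0 0 0 0;75 0 0 0 0;75 0 0 0 0;75 0 0 0 0")

```text
t: 6.03
tcp_pos: [0.5713, 0.1327, 0.0336]
tool_rot: [0.905, 0.426, 0.0, 0.0]
force: [0.6, -0.6, -0.1]
finger_gap: 0.876
gripper_force: 0.0
```

```bash
python3 -c "
from h import *
from station import readout
print(rel([.570,.1327,.029],50.44,readout.sense()))"
```

```text
(6.0333, array([0.5713, 0.1327, 0.0336]), array([-0.04, -0.05,  0.23]), 'spin', np.float64(-0.01), 'F', array([ 0.6, -0.6, -0.1]), 'gap', 0.8758286135885324, 0.0)
```

send_rows(commands="75 0 0 0.28 0;75 0 0 0 0;57 0 0 0 0;50 0 0 0 0;45 0 0 0 0;45 0 0 0 0;45 0 0 0 0;45 0 0 0 0;45 0 0 0 0", grip_force=50)

```text
t: 6.78
tcp_pos: [0.5715, 0.1323, 0.028]
tool_rot: [0.905, 0.426, 0.0, 0.0]
force: [-0.8, -2.5, 4.0]
finger_gap: 0.619
gripper_force: 51.9
```

send_rows(commands="45 0 0 -0.2 0;45 0 0 -0.3 0;45 0 0 -0.4 0;45 0 0 -0.5 0;45 0 0 -0.5 0;45 0 0 -0.5 0;45 0 0 -0.5 0;45 0 0 -0.6 0;45 0 0 -0.8 0;45 0 0 -1 0;45 0 0 -1 0;45 0 0 -1 0;45 0 0 0 0;45 0 0 0 0", grip_force=55)

```text
t: 7.95
tcp_pos: [0.5719, 0.1327, 0.1754]
tool_rot: [0.905, 0.426, 0.002, 0.001]
force: [-0.3, 0.2, -1.4]
finger_gap: 0.613
gripper_force: 58.6
```

```bash
python3 -c "
from h import *
from station import readout,cams
import cv2
print(rel([.503,-.358,.2],50.44,readout.sense()))
a=cams.snapshot('top')['pixels'][160:275,185:320,::-1];b=cams.snapshot('scene')['pixels'][165:280,185:320,::-1]
cv2.imwrite('pics/m2.png',cv2.resize(np.hstack([cv2.convertScaleAbs(a,alpha=1.5),b]),None,fx=2.95,fy=2.95,interpolation=2))"
```

```text
(7.95, array([0.5719, 0.1327, 0.1754]), array([-21.09,  12.99,  -1.24]), 'spin', np.float64(-0.01), 'F', array([-0.3,  0.2, -1.4]), 'gap', 0.6126715123834954, 58.63801226019859)
```

View pics/m2.png

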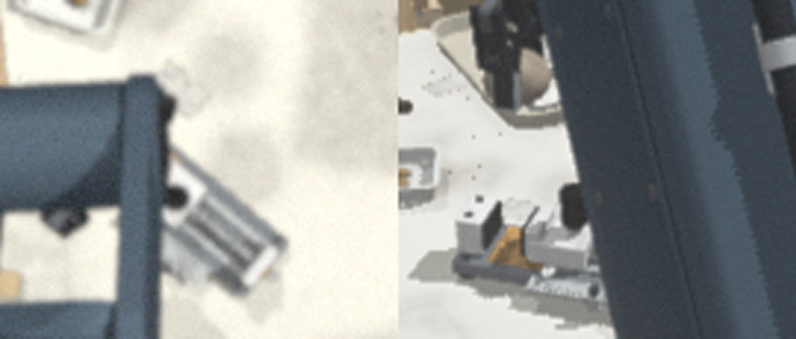

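The stone is held in the fingers at about (535,80), and the jaw has shut. On to the box.

send_rows(commands="45 -0.5 0.3 -0.5 0;45 -0.96 0.59 -0.5 0;45 -0.96 0.59 0 0;45 -0.96 0.59 0 0;45 -0.96 0.59 0 0;45 -0.96 0.59 0 0;45 -0.96 0.59 0 0;45 -0.96 0.59 0 0;45 -0.96 0.59 0 0;45 -0.96 0.59 0 0;45 -0.96 0.59 0 0;45 -0.96 0.59 0 0;45 -0.96 0.59 0 0;45 -0.96 0.59 0 0;45 -0.96 0.59 0 0;45 -0.96 0.59 0 0;45 -0.96 0.59 0 0;45 -0.96 0.59 0 0;45 -0.96 0.59 0 0;45 -0.96 0.59 0 0")

```text
t: 9.72
tcp_pos: [0.5081, -0.3042, 0.193]
tool_rot: [0.905, 0.425, -0.001, -0.001]
force: [-0.1, -0.3, -0.4]
finger_gap: 0.618
gripper_force: 58.6
```

send_rows(commands="45 -0.96 0.59 0 0;45 -0.96 0.59 0 0;45 -0.4 0.3 0 0;45 0 0 0 0;45 0 0 0 0")

```text
t: 10.13
tcp_pos: [0.5021, -0.3571, 0.193]
tool_rot: [0.905, 0.425, -0.0, -0.001]
force: [0.5, 0.4, -1.6]
finger_gap: 0.614
gripper_force: 58.6
```

```bash
python3 -c "
from h import *
from station import readout,cams
import cv2
print(rel([.503,-.358,.014],50.44,readout.sense()))
a=cams.snapshot('top')['pixels'][:,:,::-1][180:300,340:500];b=cams.snapshot('scene')['pixels'][210:290,180:320,::-1]
cv2.imwrite('pics/m3.png',np.vstack([cv2.resize(cv2.convertScaleAbs(a,alpha=1.5),(400,300),interpolation=2),cv2.resize(b,(400,229),interpolation=2)]))
cv2.imwrite('pics/shut.png',b)
cv2.imwrite('pics/shutfull.png',cams.snapshot('scene')['pixels'][:,:,::-1]);cv2.imwrite('pics/shuttop.png',cams.snapshot('top')['pixels'][:,:,::-1])"
```

```text
(10.1333, array([ 0.5021, -0.3571,  0.193 ]), array([-0.01,  0.09,  8.95]), 'spin', np.float64(-0.03), 'F', array([ 0.5,  0.4, -1.6]), 'gap', 0.6140616677506354, 58.63218292593956)
```

View pics/m3.png

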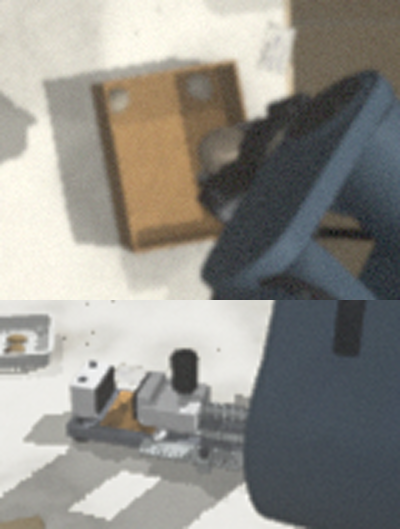

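The stone hangs over the right half of the box in the picture, which is the expected parallax. The box floor is clear apart from the corner pebbles at (120,95) and (200,88). Lowering now.

send_rows(commands="45 0 0.1 1 0;45 0 0 1 0;45 0 0 1 0;45 0 0 1 0;45 0 0 1 0;45 0 0 1 0;45 0 0 1 0;45 0 0 0.8 0;45 0 0 0.5 0;45 0 0 0.3 0;45 0 0 0.2 0;45 0 0 0 0;45 0 0 0 0")

```text
t: 11.42
tcp_pos: [0.5049, -0.359, 0.0184]
tool_rot: [0.905, 0.426, 0.0, 0.001]
force: [-0.1, -0.7, -1.1]
finger_gap: 0.616
gripper_force: 58.6
```

send_rows(commands="45 0 0 0.15 0;45 0 0 0.1 0;45 0 0 0 0;45 0 0 0 0")

```text
t: 11.75
tcp_pos: [0.5044, -0.3588, 0.0129]
tool_rot: [0.905, 0.426, 0.0, 0.0]
force: [0.6, 0.6, -1.7]
finger_gap: 0.618
gripper_force: 58.6
```

send_rows(commands="50 0 0 0.08 0;54 0 0 0 0;58 0 0 0 0;62 0 0 0 0;68 0 0 0 0;72 0 0 0 0;75 0 0 0 0;75 0 0 0 0;75 0 0 -0.5 0;75 0 0 -1 0;75 0 0 -1 0;75 0 0 -1 0;75 0 0 -1 0;75 0 0 -1 0;75 0 0 -1 0;75 0 0 -1 0;75 0 0 -1 0;75 0 0 -1 0;75 0 0 0 0")

```text
t: 13.33
tcp_pos: [0.5063, -0.3605, 0.2063]
tool_rot: [0.905, 0.426, 0.002, 0.004]
force: [1.4, -1.1, -0.0]
finger_gap: 0.876
gripper_force: 0.0
```

```bash
python3 -c "
from h import *
from station import readout,cams
import cv2
print(rel([.503,-.358,.2],50.44,readout.sense()))
a=cams.snapshot('top')['pixels'][:,:,::-1][180:300,340:500]
i=cv2.imread('pics/scene0.png')[250:276,220:275]; t=cv2.imread('pics/top0.png')[225:262,215:270];
r=cv2.imread('pics/shutfull.png')[250:276,220:275]
f=lambda i,w,g=1:cv2.resize(cv2.convertScaleAbs(i,alpha=g),(w,int(i.shape[0]*w/i.shape[1])),interpolation=2)
p=[f(i,400),f(r,400)]; q=[f(t,398,1.5),f(a,398,1.5)]
print([x.shape for x in p+q])
h=600
S=lambda L:np.vstack(L+[np.zeros((h-sum(x.shape[0] for x in L),L[0].shape[1],3),np.uint8)]) 
cv2.imwrite('pics/m4.png',np.hstack([S(p),S(q)]))"
```

```text
(13.3333, array([ 0.5063, -0.3605,  0.2063]), array([-0.01, -0.21,  0.31]), 'spin', np.float64(-0.01), 'F', array([ 1.4, -1.1, -0. ]), 'gap', 0.8764495026242201, 0.0)
[(189, 400, 3), (189, 400, 3), (267, 398, 3), (298, 398, 3)]
```

View pics/m4.png

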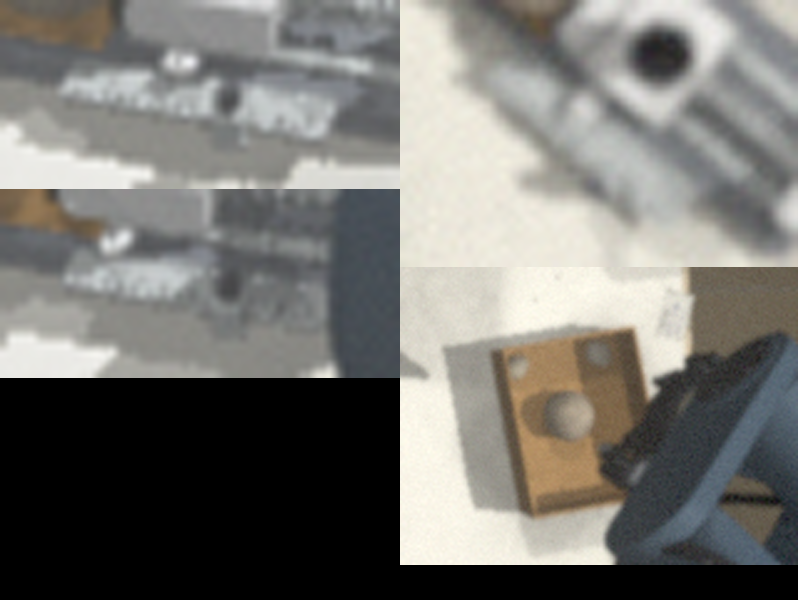

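The stone lies in the middle of the box at about (570,415), let go. In the scene strips the index moves from about (115,240) when shut to (180,62) when clamped. The pointer's dark screw is at about (228,97). I'll average frames and overlay a scale to read the mark more accurately.

```bash
cat > avg.py <<'E'
from h import *
from station import cams
import cv2,sys
P=np.load("P.npy"); out=[]
for n,(u,v,w,hh) in (("scene",(222,244,50,36)),("top",(215,222,50,36))):
    m=np.mean([cams.snapshot(n)["pixels"][:,:,::-1].astype(float) for _ in range(10)],0)
    np.save(f"{n}_{sys.argv[1]}.npy",m)
    for src in (cv2.imread(f"pics/{n}0.png").astype(float),m):
        c=src[v:v+hh,u:u+w]; lo,hi=np.percentile(c,(1,97)); c=np.clip((c-lo)/(hi-lo)*255,0,255).astype(np.uint8)
        k=8; c=cv2.resize(c,None,fx=k,fy=k,interpolation=cv2.INTER_CUBIC)
        for x in range(30,95,5):
            a,b=[((proj(n,H(P,np.array([x,y,z])/1000))[0]-[u,v]+.5)*k).astype(int) for y,z in((-64,25),(-68,25))]
            cv2.line(c,a,b,(0,0,255) if x%20==0 else (0,160,0),1)
        out.append(c)
cv2.imwrite(f"pics/a_{sys.argv[1]}.png",np.vstack([np.hstack(out[:2]),np.hstack(out[2:])]))
E
python3 avg.py 1
```

```text
(no output)
```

View pics/a_1.png

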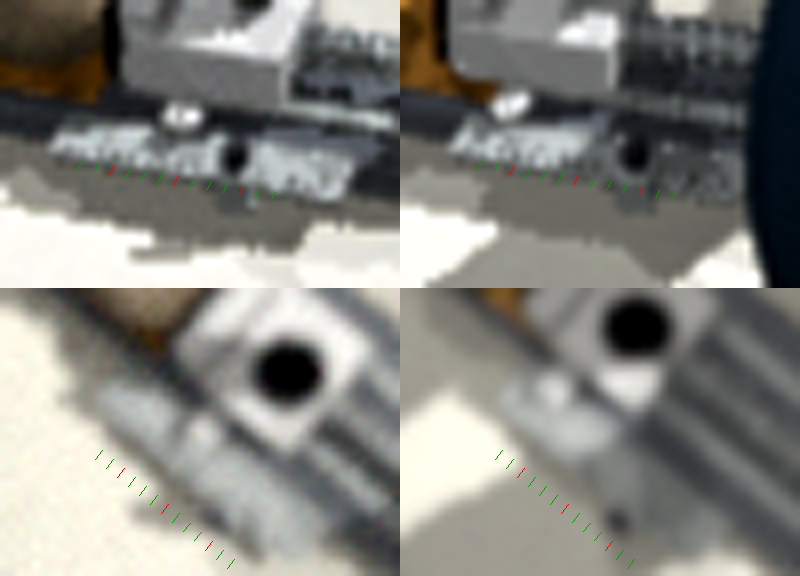

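Run:
```python
from h import *
P=np.load("P.npy")
s=lambda u,v:(222+u/8-.5,244+v/8-.5); t=lambda u,v:(215+u/8-.5,222+v/8-.5)
for nm,a,b in(("screw",s(234,157),t(217,232)),("idx clamped",s(182,115),t(208,144)),("idx shut",s(111,104),t(155,102))):
    q=least_squares(lambda h:np.r_[proj("scene",H(P,h/1000))[0]-a,proj("top",H(P,h/1000))[0]-b],[60,-45,25]); print(nm,q.x.round(1),q.fun.round(1))
from station import readout
P3=H(P,[.044,0,.070])[0]; print(P3, rel([*P3[:2],.15],50.44,readout.sense()))
```

```text
screw [ 75.8 -57.1  30.4] [ 0.3  0.  -0.3 -0.1]
idx clamped [ 53.3 -35.9  26.9] [ 0.4  0.  -0.4 -0.2]
idx shut [ 30.2 -36.1  26.9] [ 0.2  0.  -0.2 -0.1]
[0.54161505 0.09839669 0.07      ] (14.3833, array([ 0.5044, -0.3587,  0.2012]), array([ 18.8 , -13.14,   2.56]), 'spin', np.float64(-0.01), 'F', array([ 0.2,  0.1, -0.4]), 'gap', 0.8724547529743091, 0.0)
```

send_rows(commands="75 0.5 -0.35 0 0;75 0.95 -0.66 0 0;75 0.95 -0.66 0 0;75 0.95 -0.66 0 0;75 0.95 -0.66 0 0;75 0.95 -0.66 0 0;75 0.95 -0.66 0 0;75 0.95 -0.66 0 0;75 0.95 -0.66 0 0;75 0.95 -0.66 0 0;75 0.95 -0.66 0 0;75 0.95 -0.66 0 0;75 0.95 -0.66 0 0;75 0.95 -0.66 0 0;75 0.95 -0.66 0 0;75 0.95 -0.66 0 0;75 0.95 -0.66 0 0;75 0.95 -0.66 0 0;75 0.95 -0.66 0 0;75 0.95 -0.66 0 0")

```text
t: 16.05
tcp_pos: [0.5416, 0.0934, 0.2012]
tool_rot: [0.905, 0.426, -0.0, -0.0]
force: [0.3, 0.1, -0.5]
finger_gap: 0.878
gripper_force: 0.0
```

send_rows(commands="70 0.3 -0.22 0.5 0;70 0 0 1 0;60 0 0 1 0;60 0 0 0 0;60 0 0 0 0;60 0 0 0 0")

```text
t: 16.55
tcp_pos: [0.543, 0.0986, 0.1515]
tool_rot: [0.905, 0.426, 0.0, 0.0]
force: [0.1, 0.5, 0.3]
finger_gap: 0.702
gripper_force: 0.0
```

```bash
python3 -c "
from h import *
from station import readout
print(rel([.5427,.0998,.060],50.44,readout.sense()))"
```

```text
(16.55, array([0.543 , 0.0986, 0.1515]), array([ 0.04, -0.05,  4.57]), 'spin', np.float64(-0.02), 'F', array([0.1, 0.5, 0.3]), 'gap', 0.7017927679993179, 0.0)
```

send_rows(commands="60 0.04 -0.05 1 0;60 0 0 1 0;60 0 0 1 0;60 0 0 1 0;60 0 0 0.55 0;60 0 0 0 0;60 0 0 0 0;40 0 0 0 0;25 0 0 0 0;15 0 0 0 0;10 0 0 0 0;10 0 0 0 0;10 0 0 0 0;10 0 0 0 0;10 0 0 0 0;10 0 0 0 0", grip_force=60)

```text
t: 17.88
tcp_pos: [0.5448, 0.0992, 0.0618]
tool_rot: [0.905, 0.426, 0.002, 0.002]
force: [1.7, -4.7, 6.8]
finger_gap: 0.264
gripper_force: 58.7
```

send_rows(commands="10 -0.2 0 0 0;10 -0.4 0 0 0;10 -0.4 0 0 0;10 -0.4 0 0 0;10 -0.4 0 0 0;10 -0.3 0 0 0;10 -0.18 0 0 0;10 0 0 0 0;10 0 0 0 0;10 0 0 0 0;10 0 0 0 0", grip_force=70)

```text
t: 18.8
tcp_pos: [0.5166, 0.0657, 0.0618]
tool_rot: [0.905, 0.425, 0.004, 0.001]
force: [3.7, 4.1, 7.3]
finger_gap: 0.26
gripper_force: 68.6
```

```bash
python3 avg.py 2; python3 -c "
from h import *
from station import readout
s=readout.sense();P=np.load('P.npy')
d=R.from_euler('z',-P[2]).apply(np.array(s['tcp_pos'])-[.5448,.0992,.0618]);print(d*1000,rel([.5448,.0992,.06],50.44,s),s['ft_torque'])"
```

```text
[ 4.37601915e+01 -3.99223510e-01 -4.26508008e-02] (19.8, array([0.5166, 0.0657, 0.0618]), array([2.19, 0.01, 0.1 ]), 'spin', np.float64(-0.03), 'F', array([4.1, 4.3, 7.3]), 'gap', 0.2579803369546388, 68.61212023941334) [ 0.59729139 -0.57894856 -0.01641278]
```

View pics/a_2.png

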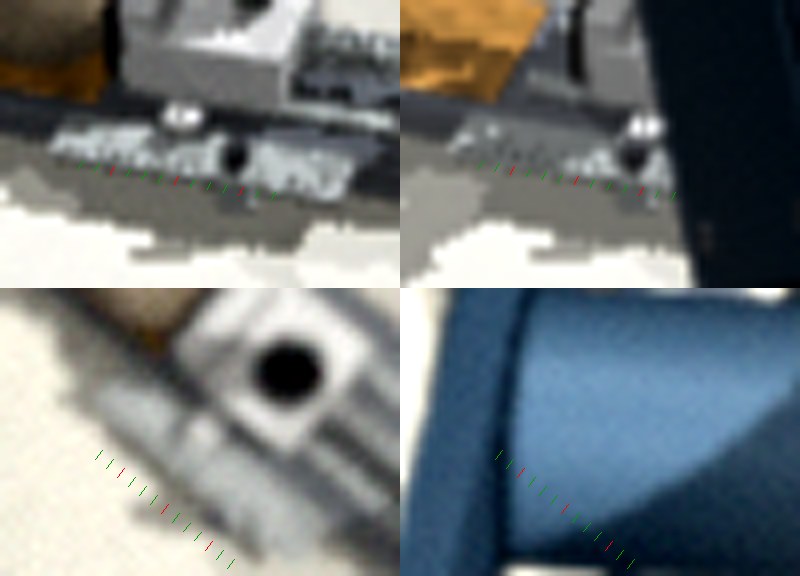

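The index is now visible at about (245,126) in the scene panel, with the screw still at (234,157), so they can be compared directly.

Run:
```python
from h import *
P=np.load("P.npy")
for u,v,y,z in((111,104,-36,26.9),(182,115,-36,26.9),(245,126,-36,26.9),(234,157,-57.1,30.4)):
    g=(222+u/8-.5,244+v/8-.5)
    q=least_squares(lambda h:proj("scene",H(P,[h[0]/1000,y/1000,z/1000]))[0]-g,[60]);print(q.x,q.fun.round(1))
# column slices: white index and dark screw centroids
for tag in("1","2"):
    m=np.load(f"scene_{tag}.npy").mean(2)
    a=m[255:265,230:258]; print(tag); print(a.round().astype(int))
```

```text
[29.62580958] [ 0. -0.]
[52.33150731] [-0.  0.]
[72.3843545] [ 0.  -0.1]
[75.17086753] [ 0. -0.]
1
[[ 84  87  92 100 128 146 159 164 128 114 120 126 133 138 138 136 138 138
  136 119 114 107 107 101  98  90  99  95]
 [ 90  91  98 130 183 193 216 216 136  98  96 102 108 115 112 111 119 123
  124 123 121 111 116 116 116 116 126 111]
 [101 100 102 156 218 208 220 180 114  90  90  90  91  92  90  88 104 109
  111 108 107 108 120 120 123 123 126 114]
 [122 127 118 127 185 181 163 122  98  94  93  93 102 104 103 105 125 124
  111  94  91  87  95  98 106 108 118 111]
 [147 140 133 124 135 143 139 131 130 128 125 125 141 141 140 138 136 131
  102  91  89  90  91  91  91  91  92  87]
 [177 148 138 152 156 166 176 177 181 182 182 181 182 175 167 157 138 127
  104 108  95  89  89  91  90  90  89  89]
 [191 162 158 192 191 166 174 184 197 194 199 201 200 199 184 163 130 119
  120 137 103  84  83  94  98 107  97  96]
 [169 183 188 199 173 174 169 192 192 179 195 202 194 197 180 147 134 135
  133 115  87  78  78  98 113 137 117 112]
 [142 156 161 188 168 175 148 178 170 192 192 193 163 170 144 134
[... 642 characters left out ...]
133 136 137 152 139 134 134 129 128 124 119 116 113 109 109 107  96  91
   87  88 128 222 190 224 170  96  68  65]
 [154 139 140 177 148 132 134 135 134 133 134 134 133 128 126 123 116 106
   97 109 153 211 189 215 155  90  67  65]
 [180 146 135 140 132 122 132 136 135 131 134 135 135 134 133 131 132 131
  121 135 120 134 136 139 110  77  67  66]
 [128 130 129 131 117 128 126 132 130 122 132 133 131 133 132 134 150 153
  135 116  98  97  98 119 125  88  69  66]
 [126 127 122 128 121 128 112 125 117 127 128 130 127 144 142 153 182 193
  149 106  80  78  86 149 168 114  75  65]
 [128 124 124 125 132 128 126 128 120 125 120 129 149 174 165 187 172 188
  160 118  82  72 104 168 171 132  84  68]]
```

send_rows(commands="10 -0.1 0 0 0;10 0 0 0 0;10 0 0 0 0;10 0 0 0 0;10 0 0 0 0;10 0 0 0 0")

```text
t: 20.3
tcp_pos: [0.5154, 0.0642, 0.0618]
tool_rot: [0.905, 0.425, 0.004, 0.001]
force: [3.9, 4.3, 6.6]
finger_gap: 0.26
gripper_force: 68.6
```

Run:
```python
from h import *
from station import readout,cams
s=readout.sense();P=np.load('P.npy')
print(R.from_euler('z',-P[2]).apply(np.array(s['tcp_pos'])-[.5448,.0992,.0618])*1000,s['gripper_force'],s['force'],s['qd'])
m=np.mean([cams.snapshot('scene')["pixels"] for _ in range(8)],0).mean(2);print(m[257:266,246:258].round().astype(int))
# predicted image spot of index blob when exactly aligned (blob 30.2 shut -> 75.8)
print(proj("scene",H(P,np.array([75.8,-36,26.9])/1000)),proj("scene",H(P,np.array([30.2,-36,26.9])/1000)))
```

```text
[ 4.57181510e+01 -4.20113125e-01 -4.25437978e-02] 68.61659164707817 [3.93413356 4.25695719 6.56969939] [-4.22519840e-04 -8.57259265e-04 -1.77732289e-03  1.71489548e-03
 -4.65610920e-05 -1.46769649e-03]
[[ 94  99 104 102 105 107 123 126  90  70  65  66]
 [ 92  89  87  87  86  95 141 134 108  78  65  66]
 [ 97  93  89  87  90 139 192 163 140  91  67  66]
 [117 115 104 107 105 174 185 187 153  94  69  66]
 [132 132 132 138 110 114 126 163 129  82  67  66]
 [132 134 133 117  97  95  97 119 126  91  71  66]
 [142 151 151 112  83  79  84 133 163 119  78  67]
 [168 189 192 139  86  72 104 166 172 133  84  68]
 [165 178 180 146 111 101 153 185 166 138  89  69]]
[[253.4926829  259.35612111]] [[235.60342711 256.50395974]]
```

```bash
python3 -c "
from station import sign_off
print(sign_off())"
```

```text
the job is handed in; nothing more can be done
None
```

I put the stone down and let go of it in the finds box. I then drew the jaw back about 45.7 mm by its knob and am holding it with the index opposite the pointer, estimated within about 2 mm; the job is handed in, but sign_off returned no verdict.

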